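# Scrub out a filter housing held in a tilted vise

### The arm

A 6-joint arm with a two-finger parallel gripper is mounted at the origin on the work surface. World frame = base frame: x ahead of the robot, y to its left, z up, the work surface at z = 0. Lengths are in m, angles in rad, forces in N, time in s.
With the tool pointing down it reaches from about 0.25 to 0.775 m from the base axis. Payload 4 kg.
Tool frame: the origin (TCP) lies midway between the tips of the shut fingers; the grasp point (between the pads) lies 19 mm behind it; z points along the fingers, y is the line along which they close (so a half turn about z gives the same grasp; the last joint's range is limited). The gripper opens to 94 mm and grips with 3 to 60 N. Pads are 16 mm wide; open, the fingers measure 119 mm over their backs; the gripper's body (75 mm by 177 mm) begins 78 mm behind the grasp point.
Start: joints at [1.202, 0.087, 1.371, -0, 1.684, -0.103], TCP at [0.144, 0.531, 0.206] pointing down, gripper open.
Joint ranges: [-3.1, 3.1], [-0.76, 2.03], [0.27, 2.55], [-1.08, 4.22], [0.17, 2.65], [-2.57, 2.57]. Speed limits (rad/s): [2.79, 2.79, 3.14, 3.14, 3.14, 3.14].

### API

Orientations are given as [roll, pitch, yaw] about the fixed x, y, z axes, in that order (R = Rz(yaw) Ry(pitch) Rx(roll)).
In Python, from bench import sensors, eyes, job gives the robot as it stands.
- The arm moves only by the tool arm_command, never from a script. Its argument "series" is a list of rows, each a list of 7 numbers: the opening, from 0 (shut) to 1 (fully open), then the shift along the tool's x, y, z in cm, then the turn, a rotation vector about the tool's x, y, z in rad. In form: [[fingers, dx, dy, dz, wx, wy, wz], ...]. A call has 1 to 20 rows; each row shifts and turns the commanded pose from where the row before left it, along the tool's axes as they then stand; what a row does not reach is not made up. A row lasts 1/10 s, in which the tool goes at most 50 mm and 8.59 degrees, less where a joint would pass 70% of its speed; a pose out of reach is approached as far as the arm can. A call with a gripper value outside its range is refused whole. The fingers move at their own pace and stop on an object; the grip force is fixed at half the most. Time passes only in rows, so rows that do not move let the fingers close. It gives the time, the measured TCP pose, the force and the opening at its end, in the units of the state.
- sensors.get_obs(): the state, without advancing time (a new reading comes with each control period).
- eyes.snapshot(name): name is "scene" or "top"; returns the picture (384x512x3 uint8, blue, green, red); there is no depth.
- eyes.get_calibration(name): a dict with "mtx" (3x3 intrinsics, pixels), "R" (3x3) and "t" (3): a world point X has camera coordinates R X + t. Camera axes: x right, y down, z forward; pixel columns grow to the right and rows downward; lengths in m; the calibration is good to about 2 mm. A picture is of the moment at which its call begins. get_calibration takes no time and is no camera call.
- job.close_job(): hands the job in, once; it reports no verdict.
The state is a dict: "time": time; "joint_positions": joint angles; "qvel": joint speeds; "joint_torque": joint torques, N m; "tool_pos": TCP position; "ee_rot": TCP orientation; "wrist_force": force on the tool from outside, world axes, zero at the start; "wrist_torque": the same for the moment, N m; "width": finger opening in m.
Only numpy, scipy, OpenCV 4.12 (cv2) and the standard library are available. Lean on these libraries where they do the work, as an engineer would, in place of code of your own. Each camera call takes 0.05 s, during which the arm holds its last target. There are 200 camera calls.

### The job

Push the vise's red clamp lever over and down until it is fully home, so that the filter housing is held tight. Then take the bore brush from its pot and scrub the housing's bore with three full strokes, each one right down until you feel the bottom, without ramming it, and up again until the bristles show at the mouth. Stand the brush back in its pot, leaving the housing clamped where it sits and the other things on the bench alone.

Things in the scene. Friction and masses are not known exactly. Their poses are not given: they have to be found in the camera images.
- vise: blue cast-iron tilting machine vise, fixed to the bench, base 235 x 110 mm. Origin: under the middle of its base; x is level and points from the low fixed jaw (nearest the robot) towards the sliding jaw and the lever, z up. Its bed is 90 mm wide and rises 30 degrees along +x. The jaws are 86 mm wide; their tops stand 33 mm above the two parallels on which the housing rests
- sliding_jaw: sliding jaw of the vise, on the high side of the housing. The lever's cam drives it up to 5 mm down the slope; the housing has 4 mm of free play between the jaws, so the jaw begins to squeeze at about 0.84 rad of the lever. Its face is a hard-rubber pad, 50 N per mm of squeeze. The origin lies at the low end of the bed, not on the jaw; its x axis runs up the slope. It cannot be pushed directly
- clamp_lever (a joint): cam lever behind the sliding jaw, red round grip. 0 rad: upright, open; grows as the lever is pushed over towards the vise's +x and down; 1.05 rad: its stop, fully home, the lever then parallel to the sloping bed (30 degrees above level). It stays where it is left. Friction takes about 6 N at the grip point, and the last 0.2 rad, with the jaw squeezing, about 10 N; the stop itself is rigid
- lever_axle (a point): middle of the lever's axle, which lies along the vise's y axis
- lever_grip (a point): point on the lever's centre line, 65 mm from the axle, to push against. Here the lever is a round red grip of 18 mm diameter, reaching from 42 to 87 mm from the axle; between axle and grip it is a 9 mm thick, 14 mm wide bar
- housing: loose aluminium filter housing, about 0.5 kg, seated on the parallels between the jaws: square foot 60 x 60 x 38 mm, above it a round canister of 56 mm outer diameter, two side ports, flared mouth of 64 mm outer diameter, 105 mm tall in all. Origin: middle of its underside; z runs along the bore and out of its mouth, leaning 30 degrees from vertical towards the robot (the vise's -x)
- bore_floor (a point): middle of the flat floor of the blind bore, 15 mm along z from the housing's origin. The bore is 44 mm in diameter and 90 mm deep. Axes as the housing's
- bore_mouth (a point): middle of the bore's open mouth, 105 mm along z from the housing's origin; the mouth flares to 52 mm inner diameter over the last 12 mm
- brush: loose bore brush, 186 mm long, about 0.15 kg, standing head down in the pot. Origin at brush_tip, z along the brush towards the handle. From the tip: black rubber end button (0-7 mm), springy pale bristles of 47 mm diameter (13-59 mm, tapered ends), 8 mm wire stem, 13 mm brass collar from 94 mm, green round handle of 22 mm diameter (112-178 mm)
- brush_tip (a point): middle of the flat end of the brush head: a rubber button of 24 mm diameter that gives 6 N per mm, up to 4 mm
- brush_grip (a point): point on the handle's axis, 150 mm from the tip, to hold it by. In the bore the bristles drag with about 5 to 12 N against the motion, enough to lift a housing that is not clamped, so the handle needs a firm grip
- pot: open round steel pot for the brush, fixed to the bench, 80 mm tall, 72 mm outer and 66 mm inner diameter. Origin: middle of its underside; its inner floor is 4 mm above that
- grease_tin: bystander: loose yellow tin, 72 mm diameter, 85 mm tall; origin under its middle. It and the pot may stand on either side of the vise
- wrench: bystander: loose steel wrench, 170 mm long, lying flat
- parts_bin: bystander: loose black open bin, 120 x 90 x 50 mm; origin under its middle
There are look-alikes about, which are no part of the job. What is shaped like the pot but blue or purple is not meant.

How it is judged:
On the way, in this order (a step that is already met when the one before it is completed fails the run):
1. the clamp lever is home and the sliding jaw squeezes the housing, which still sits in place (value of joint clamp_lever above 1 rad and contact force between sliding_jaw and housing above 10 N and distance of bore_mouth from where it was at the start of the episode below 0.01 m and distance of housing from where it was at the start of the episode below 0.008 m), for 0.2 s.
2. first stroke: the brush tip is at the bottom of the bore (z of brush_tip in the frame of bore_floor below 0.005 m and distance between brush_tip and bore_floor below 0.012 m), for 0.05 s.
3. first stroke: the brush is drawn up inside the bore until its bristles show at the mouth (z of brush_tip in the frame of bore_floor between 0.035 and 0.09 m and x of brush_tip in the frame of bore_floor between -0.015 and 0.015 m and y of brush_tip in the frame of bore_floor between -0.015 and 0.015 m), for 0.05 s.
4. second stroke: the brush tip is at the bottom of the bore (all of step 2), for 0.05 s.
5. second stroke: the brush is drawn up inside the bore until its bristles show at the mouth (all of step 3), for 0.05 s.
6. third stroke: the brush tip is at the bottom of the bore (all of step 4), for 0.05 s.
7. third stroke: the brush is drawn up inside the bore until its bristles show at the mouth (all of step 5), for 0.05 s.
At the end, for the whole second after the job is handed in: The lever is home (over 1.0 rad) with the jaw pressing on the housing (over 10 N), the housing is within 8 mm (its mouth 10 mm) of where it started, and the brush stands head down in the pot, its tip within 16 mm of the pot's inner floor, leaning less than 23 degrees, at rest and released (all of step 1 and horizontal distance between brush_tip and pot below 0.032 m and z of brush_tip in the frame of pot between 0 and 0.02 m and angle between brush's own z axis and vertical below 0.4 rad and linear speed of brush below 0.03 m/s); the robot touches nothing.
It fails at once if the housing is pulled or knocked out of its seat (over 15 mm) (distance of housing from where it was at the start of the episode above 0.015 m).
It fails at once if the brush is rammed into the housing (over 60 N) (contact force between brush and housing above 60 N).
It fails at once if the grease tin is shifted by more than 30 mm (distance of grease_tin from where it was at the start of the episode above 0.03 m).
It fails at once if the wrench is shifted by more than 30 mm (distance of wrench from where it was at the start of the episode above 0.03 m).
It fails at once if the parts bin is shifted by more than 30 mm (distance of parts_bin from where it was at the start of the episode above 0.03 m).
It also fails if it takes over 72 s, if anything falls off the work surface, if the arm or the gripper's body presses on something with over 40 N, if the wrist force passes 120 N, or if a joint passes its speed limit or range.

## Working session

There is one attempt and no reset: what is moved stays moved. The work goes in short steps, Python scripts to look and compute and a tool call to move; the robot and the scene stay as the last step left them, time stands still between calls to the robot, and variables do not carry over. Pictures are saved under pics/ and viewed, on a budget of 10 in all, crops included, one or two more only if the job needs it, and the job is handed in when it is done.

Besides the shell and the picture viewer there is one more tool, called by a JSON object that holds its "op" and its "data", one argument or row to a line. arm_command: Moves the arm, as the interface text tells. Its arguments: {"type":"object","properties":{"series":{"type":"array","items":{"type":"array","items":{"type":"number"}}}},"required":["series"]}

```bash
mkdir -p pics; ls; python3 - <<'E'
from bench import sensors, eyes
import cv2,numpy as np
for n in("scene","top"):
    im=eyes.snapshot(n);cv2.imwrite(f"pics/{n}0.png",im)
    c=eyes.get_calibration(n);print(n,np.round(c["mtx"],1).tolist(),np.round(c["R"],4).tolist(),np.round(c["t"],4).tolist())
print(sensors.get_obs())
E
```

```text
pics
scene [[414.4, 0.0, 260.1], [0.0, 414.4, 191.2], [0.0, 0.0, 1.0]] [[0.7503, 0.661, 0.0075], [0.4622, -0.5164, -0.7209], [-0.4727, 0.5444, -0.693]] [-0.4091, -0.1054, 1.3107]
top [[433.2, 0.0, 259.8], [0.0, 433.2, 192.2], [0.0, 0.0, 1.0]] [[-0.0303, -0.9995, -0.0016], [-0.9774, 0.03, -0.2094], [0.2093, -0.0048, -0.9778]] [0.0484, 0.5429, 1.363]
{'time': 0.1, 'joint_positions': array([ 1.20188745e+00,  8.78882345e-02,  1.37206096e+00,  1.05118773e-05,
        1.68362998e+00, -1.03109939e-01]), 'qvel': array([ 0.00159295, -0.00222557, -0.00398532, -0.00031007,  0.00217116,
        0.00086662]), 'joint_torque': array([ 1.90663610e-03, -3.41251945e+01, -3.03302193e+01,  7.20031606e-02,
        3.04565567e-02, -8.82922177e-05]), 'tool_pos': array([0.14430254, 0.53022412, 0.20443873]), 'ee_rot': array([-3.13961776e+00, -2.14858436e-04,  2.87579468e+00]), 'wrist_force': array([ 0.76482809,  0.1594505 , -0.39131309]), 'wrist_torque': array([-0.02394512, -0.05881091, -0.02485792]), 'width': 0.09401278050474855}
```

View pics/scene0.png

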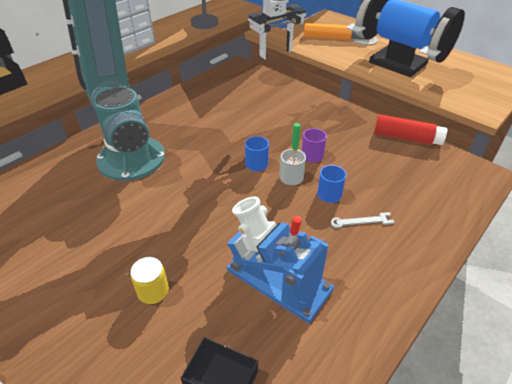

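View pics/top0.png

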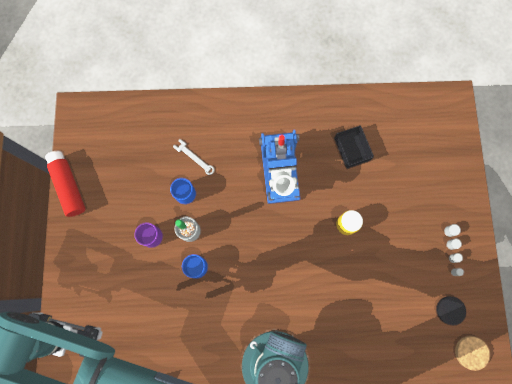

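The scene view shows the steel pot at (292,167) holding the green-handled brush at (296,137). The pot look-alikes are blue at (257,153) and (332,183), and purple at (314,145). The red lever grip is at (296,225), and the red extinguisher at (410,130) could be mistaken for it. In the top view the steel pot is at (187,229), the vise at (280,167) and the lever at (282,143). I choose the grey pot and the lever on the vise, and check both with one close crop plus colour measurements.

```bash
cat > h.py <<'E'
import cv2,numpy as np
from bench import sensors,eyes
C={n:eyes.get_calibration(n) for n in("scene","top")}
def proj(n,X):
    c=C[n];p=c["mtx"]@(np.asarray(c["R"])@np.asarray(X,float)+c["t"]);return p[:2]/p[2]
def ray(n,uv):
    c=C[n];R=np.asarray(c["R"]);d=R.T@np.linalg.solve(c["mtx"],[uv[0],uv[1],1.]);return -R.T@c["t"],d/np.linalg.norm(d)
def onz(n,uv,z):
    o,d=ray(n,uv);return o+d*(z-o[2])/d[2]
def tri(uvs,uvt):
    (a,d),(b,e)=ray("scene",uvs),ray("top",uvt)
    s=np.linalg.lstsq(np.c_[d,-e],b-a,rcond=None)[0];p,q=a+d*s[0],b+e*s[1]
    return (p+q)/2,np.linalg.norm(p-q)
def mask(im,box,lo,hi):
    x0,y0,x1,y1=box;m=np.zeros(im.shape[:2],np.uint8)
    h=cv2.cvtColor(im,cv2.COLOR_BGR2HSV);m[y0:y1,x0:x1]=cv2.inRange(h,lo,hi)[y0:y1,x0:x1];return m
def blob(m):
    n,l,s,c=cv2.connectedComponentsWithStats(m);k=1+np.argmax(s[1:,4]);return (l==k).astype(np.uint8),s[k],c[k]
def ends(m):
    ys,xs=np.nonzero(m);p=np.c_[xs,ys].astype(float);c=p.mean(0);u=np.linalg.svd(p-c,full_matrices=False)[2][0];t=(p-c)@u
    return c,c+u*t.min(),c+u*t.max(),u
E
python3 - <<'E'
from h import *
S=cv2.imread("pics/scene0.png");T=cv2.imread("pics/top0.png")
for nm,bs,bt,lo,hi in(("lever",(275,205,315,245),(265,125,300,165),(0,120,80),(8,255,255)),("green",(280,115,310,160),(165,210,205,245),(40,90,50),(85,255,255))):
    for n,im,b in(("scene",S,bs),("top",T,bt)):
        m,s,c=blob(mask(im,b,lo,hi));print(nm,n,s,c.round(1),[e.round(1).tolist() for e in ends(m)[1:]])
for n,im,b in(("scene",S,(215,210,345,325)),("top",T,(250,120,310,215))):
    m=mask(im,b,(100,110,40),(125,255,255));m,s,c=blob(m);print("blue",n,s,c)
    if n=="top":
        r=cv2.minAreaRect(cv2.findContours(m,0,1)[0][0]);print(r,cv2.boxPoints(r).round(1).tolist())
def cr(im,x,y,w,h,f):return cv2.resize(im[y:y+h,x:x+w],None,fx=f,fy=f,interpolation=cv2.INTER_CUBIC)
o=np.zeros((600,800,3),np.uint8)
o[:300,:400]=cr(S,270,115,50,38,8)[:300,:400] if 0 else cr(S,260,115,67,75,4)[:300,:400].repeat(1,0)[:300,:400] if 0 else 0
a=cr(S,220,190,120,130,4.6);o[:a.shape[0],:a.shape[1]]=a[:598,:552] 
b=cr(T,250,120,60,90,4);o[:360,560:800]=b
c=cr(T,162,205,48,46,5);o[365:595,560:800]=c
cv2.imwrite("pics/c1.png",o)
E
```

```text
lever scene [291 216  11  19 156] [295.4 224.4] [[297.6, 215.7], [293.0, 234.2], [-0.2, 1.0]]
lever top [278 136   6  10  48] [280.9 140.5] [[281.6, 135.8], [280.2, 145.0], [-0.2, 1.0]]
green scene [292 123   9  27 182] [295.6 135.8] [[296.7, 122.9], [294.5, 149.0], [-0.1, 1.0]]
green top [175 219  11  10  74] [179.9 223.7] [[175.5, 220.3], [184.7, 227.4], [0.8, 0.6]]
blue scene [ 227  223  107  100 5116] [285.94781079 271.84890539]
blue top [ 261  130   39   73 1229] [278.05126119 162.68266884]
((281.20733642578125, 166.36587524414062), (69.46143341064453, 36.33197784423828), 83.6598129272461) [[259.29998779296875, 133.89999389648438], [295.3999938964844, 129.8000030517578], [303.1000061035156, 198.89999389648438], [267.0, 202.89999389648438]]
```

View pics/c1.png

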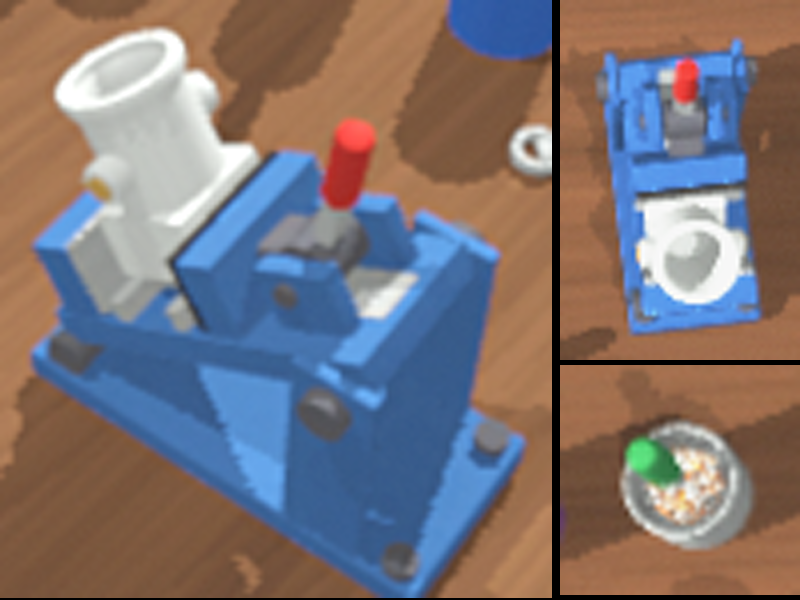

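```bash
python3 - <<'E'
from h import *
S=cv2.imread("pics/scene0.png");T=cv2.imread("pics/top0.png")
r=lambda a:np.round(a,4).tolist()
A,B,D=[onz("scene",p,0) for p in((227.2,270.9),(310,320.4),(334,288))]
print("corners",r(A),r(B),r(D),np.linalg.norm(B-A),np.linalg.norm(D-B),"mid",r((A+D)/2),"yaw",np.arctan2(*(B-A)[[1,0]]),np.arctan2(*(D-B)[[1,0]]))
print("levertop",tri((297,217),(281.6,136.5)),"levercentre",tri((295.4,224.9),(280.9,140.5)))
print("green top",tri((296.6,124),(176.5,221)),"ctr",tri((295.6,135.8),(179.9,223.7)),"bot",tri((294.5,149),(184.7,227.4)))
# white masks
for n,im,b in(("scene",S,(228,193,285,265)),("top",T,(262,160,305,200))):
    m,s,c=blob(mask(im,b,(0,0,150),(180,60,255)));print("white",n,s,c)
    ys,xs=np.nonzero(m);print([int(xs.min()),int(xs.max()),int(ys.min()),int(ys.max())])
m,s,c=blob(mask(T,(165,208,210,250),(0,0,90),(180,70,255)));print("pot",s,c)
ct=max(cv2.findContours(m,0,1)[0],key=len);e=cv2.fitEllipse(cv2.convexHull(ct));print(e)
# per-row extents of mouth, scene
m=mask(S,(228,193,285,265),(0,0,150),(180,60,255))
for y in range(194,222):
    xs=np.nonzero(m[y])[0];print(y,xs.min() if len(xs) else 0,xs.max() if len(xs) else 0,end=" | ")
print();m=mask(T,(262,160,305,206),(0,0,150),(180,60,255))
for y in range(166,200):
    xs=np.nonzero(m[y])[0];print(y,xs.min() if len(xs) else 0,xs.max() if len(xs) else 0,end=" | ")
E
```

```text
corners [0.5301, -0.1034, 0.0] [0.7581, -0.0756, 0.0] [0.7509, 0.0287, 0.0] 0.22969899300164823 0.10453771087599957 mid [0.6405, -0.0374, 0.0] yaw 0.12120278131027835 1.64002075427068
levertop (array([ 0.67023452, -0.03615125,  0.23964829]), np.float64(0.0005314012929058112)) levercentre (array([ 0.66724731, -0.03498743,  0.21315528]), np.float64(0.0011179022127902917))
green top (array([0.43528807, 0.27672374, 0.18872292]), np.float64(0.005655698674043948)) ctr (array([0.43408487, 0.27527876, 0.1490478 ]), np.float64(0.002033211997049211)) bot (array([0.43171107, 0.27171048, 0.10247246]), np.float64(0.006177248868048665))
white scene [ 228  196   49   64 1560] [251.26538462 224.04679487]
[228, 276, 196, 259]
white top [269 168  29  28 600] [282.49666667 181.145     ]
[269, 297, 168, 195]
pot [174 216  27  26 416] [188.21153846 229.38461538]
((187.00762939453125, 228.79205322265625), (24.07634162902832, 27.18301010131836), 124.83483123779297)
194 0 0 | 195 0 0 | 196 251 256 | 197 247 258 | 198 245 258 | 199 243 259 | 200 241 259 | 201 239 260 | 202 238 260 | 203 237 260 | 204 235 259 | 205 234 263 | 206 234 264 | 207 233 265 | 208 232 266 | 209 232 266 | 210 232 267 | 211 232 267 | 212 232 267 | 213 233 266 | 214 234 265 | 215 235 265 | 216 236 265 | 217 237 266 | 218 238 266 | 219 238 266 | 220 239 267 | 221 239 274 | 
166 0 0 | 167 0 0 | 168 285 295 | 169 276 294 | 170 269 291 | 171 269 290 | 172 269 290 | 173 271 290 | 174 271 290 | 175 271 290 | 176 271 290 | 177 271 294 | 178 272 296 | 179 271 296 | 180 270 296 | 181 269 296 | 182 270 296 | 183 270 296 | 184 270 295 | 185 269 295 | 186 270 295 | 187 270 297 | 188 273 295 | 189 271 293 | 190 271 293 | 191 275 292 | 192 276 291 | 193 277 290 | 194 278 289 | 195 281 286 | 196 0 0 | 197 296 296 | 198 0 0 | 199 0 0 |
```

```bash
cat >> h.py <<'E'
from scipy.spatial.transform import Rotation as Ro
def pose():
    o=sensors.get_obs();return np.array(o["tool_pos"]),Ro.from_euler("xyz",o["ee_rot"]),o
def togo(P,Rt):
    """turn first (rotvec, tool axes), then shift in cm along the turned tool axes"""
    p,R,o=pose();print("turn",(R.inv()*Rt).as_rotvec().round(3),"shift cm (after turn)",(100*Rt.inv().apply(np.array(P)-p)).round(2),"(before turn)",(100*R.inv().apply(np.array(P)-p)).round(2))
E
python3 - <<'E'
from h import *
S=cv2.imread("pics/scene0.png")
print("mouth",tri((246.2,206.1),(284,185)))
p=onz("top",(187.0,228.8),.08);print("pot top",p,"proj scene",proj("scene",p),proj("scene",p*[1,1,0]))
m=mask(S,(215,210,345,325),(100,110,40),(125,255,255))
m=blob(m)[0]
for a,b in((235,300),):
    q=np.array([(x,np.nonzero(m[:,x])[0].max()+.5) for x in range(a,b)]);f=cv2.fitLine(q.astype(np.float32),cv2.DIST_HUBER,0,.01,.01).ravel()
    P=[onz("scene",f[2:]+f[:2]*t,0) for t in(-30,30)];d=P[1]-P[0];print("long edge",P,np.arctan2(d[1],d[0]))
q=np.array([(np.nonzero(m[y])[0].max()+.5,y) for y in range(294,313)]);f=cv2.fitLine(q.astype(np.float32),cv2.DIST_HUBER,0,.01,.01).ravel()
P=[onz("scene",f[2:]+f[:2]*t,0) for t in(-8,8)];d=P[0]-P[1];print("short edge",P,np.arctan2(d[1],d[0]),d)
for y in (.2,):
  for X in ([.5572,-.04,.22],):print(proj("scene",X),proj("top",X))
E
```

```text
mouth (array([ 0.53767827, -0.04042952,  0.18217732]), np.float64(0.001104127995700295))
pot top [0.42784762 0.26601577 0.08      ] proj scene [290.67312921 155.72005929] [289.1217567 176.3595308]
long edge [array([ 0.57369125, -0.09803   ,  0.        ]), array([ 0.71658324, -0.08626231,  0.        ])] 0.08216831270154028
short edge [array([ 0.75596875, -0.04187928,  0.        ]), array([ 7.52364976e-01, -3.33647325e-04, -1.11022302e-16])] -1.4842702555232663 [ 3.60377827e-03 -4.15456311e-02  1.11022302e-16]
[252.60237487 197.97914198] [284.11305544 175.45096946]
```

```bash
python3 - <<'E'
from h import *
Rt=Ro.from_euler("xyz",[np.pi,0,np.pi+.075]);togo((.633,-.038,.33),Rt);togo((.633,-.038,.215),Rt)
E
```

```text
turn [-0.002 -0.001 -0.341] shift cm (after turn) [-44.47 -60.32 -12.56] (before turn) [-62.08 -42.01 -12.49]
turn [-0.002 -0.001 -0.341] shift cm (after turn) [-44.47 -60.32  -1.06] (before turn) [-62.08 -41.99  -0.99]
```

{"op": "arm_command", "data": {
  "series": [
    [0,0,0,-4.2,0,0,-0.114],
    [0,0,0,-4.2,0,0,-0.114],
    [0,0,0,-4.2,0,0,-0.113],
    [0,-2.6,-3.55,0,0,0,0],
    [0,-2.6,-3.55,0,0,0,0],
    [0,-2.6,-3.55,0,0,0,0],
    [0,-2.6,-3.55,0,0,0,0],
    [0,-2.6,-3.55,0,0,0,0],
    [0,-2.6,-3.55,0,0,0,0],
    [0,-2.6,-3.55,0,0,0,0],
    [0,-2.6,-3.55,0,0,0,0],
    [0,-2.6,-3.55,0,0,0,0],
    [0,-2.6,-3.55,0,0,0,0],
    [0,-2.6,-3.55,0,0,0,0],
    [0,-2.6,-3.55,0,0,0,0],
    [0,-2.6,-3.55,0,0,0,0],
    [0,-2.6,-3.55,0,0,0,0],
    [0,-2.6,-3.55,0,0,0,0],
    [0,-2.6,-3.55,0,0,0,0],
    [0,-2.6,-3.55,0,0,0,0]
  ]
}}

```text
time: 2.1
tool_pos: [0.6314, -0.0394, 0.3307]
ee_rot: [3.141, -0.001, -3.067]
wrist_force: [1.1, 0.3, 0.5]
width: 0.0006
```

```bash
python3 - <<'E'
from h import *
Rt=Ro.from_euler("xyz",[np.pi,0,np.pi+.075]);togo((.633,-.038,.215),Rt);print(sensors.get_obs())
E
```

```text
turn [ 0.001 -0.001  0.   ] shift cm (after turn) [-0.17  0.13 11.57] (before turn) [-0.18  0.12 11.57]
{'time': 2.1, 'joint_positions': array([-1.52104784e-01,  2.94535312e-01,  8.81873677e-01,  3.12523920e-04,
        1.96634607e+00, -1.79783747e+00]), 'qvel': array([-0.47375143,  0.73044939, -0.90130505,  0.00497327,  0.16618852,
       -0.47359153]), 'joint_torque': array([ 4.90927733e-01, -4.49254382e+01, -2.71281409e+01, -1.78201706e-01,
        3.44009895e-02,  3.75260152e-01]), 'tool_pos': array([ 0.63137647, -0.0394195 ,  0.33070502]), 'ee_rot': array([ 3.14104988e+00, -1.06760699e-03, -3.06653575e+00]), 'wrist_force': array([1.09629072, 0.27841023, 0.51113051]), 'wrist_torque': array([ 0.03720823,  0.02846942, -0.04063994]), 'width': 0.0006379578974622256}
```

{"op": "arm_command", "data": {
  "series": [
    [0,0,0,3,0,0,0],
    [0,0,0.2,3,0,0,0],
    [0,0,0,3,0,0,0],
    [0,0,0,2.5,0,0,0],
    [0,0,0,0,0,0,0],
    [0,0,0,0,0,0,0]
  ]
}}

```text
time: 2.7
tool_pos: [0.6302, -0.0359, 0.2161]
ee_rot: [3.141, -0.001, -3.066]
wrist_force: [-0.0, -0.2, 0.3]
width: 0.0007
```

```bash
python3 - <<'E'
from h import *
S=eyes.snapshot("scene");T=eyes.snapshot("top")
o=np.zeros((520,800,3),np.uint8)
o[:520,:480]=cv2.resize(S[190:320,220:340],None,fx=4,fy=4,interpolation=2);o[:400,480:800]=cv2.resize(T[110:210,240:320],None,fx=4,fy=4,interpolation=2)
cv2.imwrite("pics/c2.png",o)
Rt=Ro.from_euler("xyz",[np.pi,0,np.pi+.075]);togo((.633,-.038,.215),Rt)
E
```

```text
turn [-0.001  0.003  0.   ] shift cm (after turn) [-0.16 -0.21  0.37] (before turn) [-0.16 -0.21  0.37]
```

View pics/c2.png

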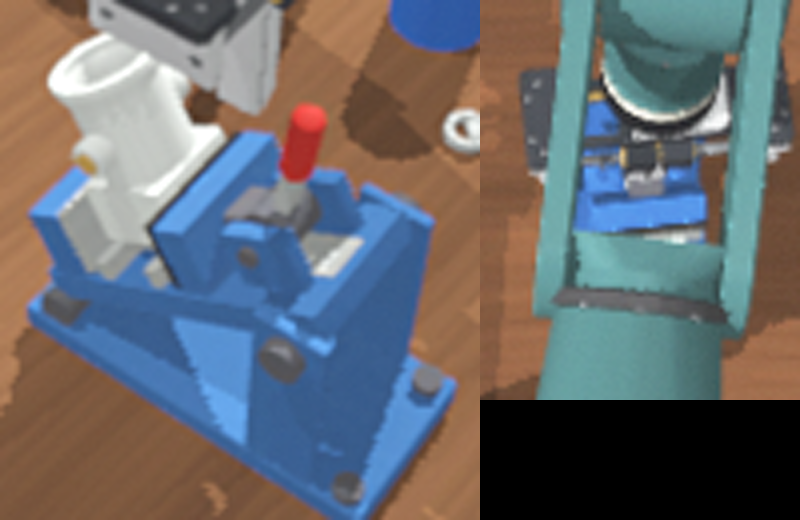

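The crop shows the shut fingers just behind the lever, on the housing side at crop (245,90). The lever is at (303,140) and nothing is touched. Starting the push.

{"op": "arm_command", "data": {
  "series": [
    [0,-0.5,-0.1,0,0,0,0],
    [0,-0.5,-0.1,0,0,0,0],
    [0,-0.5,0,0,0,0,0],
    [0,-0.5,0,0,0,0,0],
    [0,-0.4,0,0,0,0,0],
    [0,-0.4,0,0,0,0,0],
    [0,-0.4,0,0,0,0,0]
  ]
}}

```text
time: 3.5
tool_pos: [0.6608, -0.0356, 0.2163]
ee_rot: [3.141, -0.005, -3.067]
wrist_force: [-6.0, 0.0, 1.6]
width: 0.0002
```

{"op": "arm_command", "data": {
  "series": [
    [0,-0.4,0,0.0,0,0,0],
    [0,-0.4,0,0.1,0,0,0],
    [0,-0.4,0,0.1,0,0,0],
    [0,-0.4,0,0.1,0,0,0],
    [0,-0.4,0,0.15,0,0,0],
    [0,-0.4,0,0.15,0,0,0],
    [0,-0.4,0,0.15,0,0,0]
  ]
}}

```text
time: 4.2
tool_pos: [0.6883, -0.0334, 0.208]
ee_rot: [3.141, -0.007, -3.067]
wrist_force: [-6.2, -1.2, 0.6]
width: 0.0006
```

{"op": "arm_command", "data": {
  "series": [
    [0,-0.37,0,0.22,0,0,0],
    [0,-0.37,0,0.22,0,0,0],
    [0,-0.37,0,0.24,0,0,0],
    [0,-0.25,0,0.22,0,0,0],
    [0,-0.25,0,0.22,0,0,0],
    [0,-0.25,0,0.25,0,0,0]
  ]
}}

```text
time: 4.8
tool_pos: [0.7061, -0.032, 0.1947]
ee_rot: [3.141, -0.008, -3.067]
wrist_force: [-9.1, 0.8, 3.8]
width: 0.0002
```

{"op": "arm_command", "data": {
  "series": [
    [0,-0.15,0,0.18,0,0,0],
    [0,-0.15,0,0.18,0,0,0],
    [0,-0.1,0,0.15,0,0,0],
    [0,0,0,0,0,0,0]
  ]
}}

```text
time: 5.2
tool_pos: [0.7088, -0.0317, 0.1914]
ee_rot: [3.141, -0.01, -3.067]
wrist_force: [-12.6, -0.7, 7.0]
width: 0.0006
```

{"op": "arm_command", "data": {
  "series": [
    [0,-0.1,0,0.18,0,0,0],
    [0,-0.1,0,0.18,0,0,0],
    [0,0,0,0,0,0,0]
  ]
}}

```text
time: 5.5
tool_pos: [0.7091, -0.0317, 0.1908]
ee_rot: [3.141, -0.012, -3.067]
wrist_force: [-20.2, -0.6, 14.7]
width: 0.0004
```

{"op": "arm_command", "data": {
  "series": [
    [0,0.3,0,-0.5,0,0,0],
    [0,0.5,0,-2,0,0,0],
    [0,1,0,-4,0,0,0],
    [0,0,0,-5,0,0,0],
    [0,0,0,0,0,0,0]
  ]
}}

```text
time: 6.0
tool_pos: [0.6991, -0.033, 0.3118]
ee_rot: [-3.138, 0.016, -3.066]
wrist_force: [-0.7, 0.6, 1.1]
width: 0.0002
```

```bash
python3 - <<'E'
from h import *
S=eyes.snapshot("scene");S0=cv2.imread("pics/scene0.png")
o=np.hstack([cv2.resize(i[190:320,225:340],None,fx=3.4,fy=3.4,interpolation=2) for i in(S0,S)])
cv2.imwrite("pics/c3.png",o);print(o.shape)
m,s,c=blob(mask(S,(275,205,335,265),(0,120,80),(8,255,255)));print(s,c,ends(m)[1:])
A=np.array([.668,-.035,.15]);u=np.array([.997,.075,0])
for th in(.0,.9,1.0,1.05,1.1):
    f=lambda l:proj("scene",A+l*(np.sin(th)*u+np.cos(th)*np.array([0,0,1])));print(th,f(.042),f(.065),f(.087))
E
```

```text
(442, 782, 3)
[304 243  21   9 134] [314.11940299 247.2761194 ] (array([304.14612558, 245.92298301]), array([324.184291  , 248.64168518]), array([0.99092114, 0.13444442]))
0.0 [294.72562355 232.05092719] [295.47972703 224.52878991] [296.22875641 217.05726644]
0.9 [307.74603183 244.70968403] [316.06778398 244.49607745] [324.3693604  244.28298874]
1.0 [308.61856411 246.34682284] [317.42533618 247.08236151] [326.19484188 247.81478772]
1.05 [308.99524136 247.15944985] [318.00716513 248.36410181] [326.97141609 249.56238119]
1.1 [309.33090741 247.96512523] [318.52239572 249.63327782] [327.6546303  251.29067652]
```

View pics/c3.png

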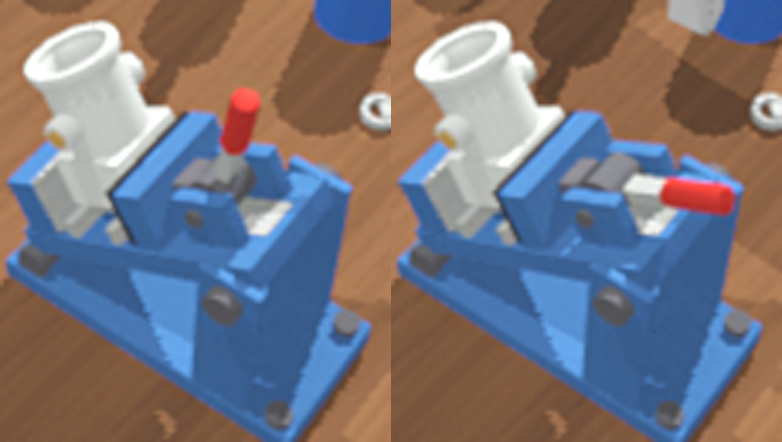

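The lever was at crop (240,120) and now lies along the bed slope at (697,195). Its image slope of 0.136 matches 1.05 rad (predicted 0.134), and the push met a rigid stop, so it is home. The housing looks unmoved. On to the brush.

{"op": "arm_command", "data": {
  "series": [
    [1,2.4,3.2,0,0,0,0],
    [1,2.4,3.2,0,0,0,0],
    [1,2.4,3.2,0,0,0,0],
    [1,2.4,3.2,0,0,0,0],
    [1,2.4,3.2,0,0,0,0],
    [1,2.4,3.2,0,0,0,0],
    [1,2.4,3.2,0,0,0,0],
    [1,2.4,3.2,0,0,0,0],
    [1,2.4,3.2,0,0,0,0],
    [1,2.4,3.2,0,0,0,0],
    [1,0,0.7,0,0,0,0],
    [1,0,0,0,0,0,0],
    [1,0,0,0,0,0,0]
  ]
}}

```text
time: 7.35
tool_pos: [0.4337, 0.2746, 0.3005]
ee_rot: [-3.14, -0.001, -3.067]
wrist_force: [-0.5, 0.0, -0.0]
width: 0.0937
```

```bash
python3 - <<'E'
from h import *
Rt=Ro.from_euler("xyz",[np.pi,0,np.pi+.075]);togo((.434,.275,.134),Rt)
S=eyes.snapshot("scene");m,s,c=blob(mask(S,(280,100,310,160),(40,90,50),(85,255,255)));print(s,c,pose()[0])
E
```

```text
turn [-0.001 -0.001 -0.   ] shift cm (after turn) [-0.04  0.03 16.65] (before turn) [-0.06  0.05 16.65]
[292 123   8  27 176] [295.5625     136.14204545] [0.43384722 0.27433333 0.30067867]
```

{"op": "arm_command", "data": {
  "series": [
    [1,0,0,4,0,0,0],
    [1,0,0,4,0,0,0],
    [1,0,0,3.5,0,0,0],
    [1,0,0,3,0,0,0],
    [1,0,0,2.1,0,0,0],
    [1,0,0,0,0,0,0],
    [1,0,0,0,0,0,0],
    [0,0,0,0,0,0,0],
    [0,0,0,0,0,0,0],
    [0,0,0,0,0,0,0],
    [0,0,0,0,0,0,0],
    [0,0,0,0,0,0,0],
    [0,0,0,0,0,0,0],
    [0,0,0,0,0,0,0],
    [0,0,0,0,0,0,0]
  ]
}}

```text
time: 8.9
tool_pos: [0.433, 0.2752, 0.1356]
ee_rot: [3.142, -0.0, -3.066]
wrist_force: [-0.3, -0.0, -1.0]
width: 0.0335
```

{"op": "arm_command", "data": {
  "series": [
    [0,0,0,0,0,0,0],
    [0,0,0,0,0,0,0],
    [0,0,0,0,0,0,0],
    [0,0,0,0,0,0,0],
    [0,0,0,0,0,0,0]
  ]
}}

```text
time: 9.4
tool_pos: [0.4331, 0.2752, 0.1355]
ee_rot: [3.142, -0.0, -3.066]
wrist_force: [0.3, 0.5, 0.0]
width: 0.0215
```

```bash
python3 - <<'E'
from h import *
S=eyes.snapshot("scene");T=eyes.snapshot("top")
cv2.imwrite("pics/c4.png",np.hstack([cv2.resize(S[100:200,250:340],None,fx=4.4,fy=4.4,interpolation=2),cv2.resize(T[180:280,150:230],None,fx=4.4,fy=4.4,interpolation=2)]))
E
```

```text
(no output)
```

View pics/c4.png

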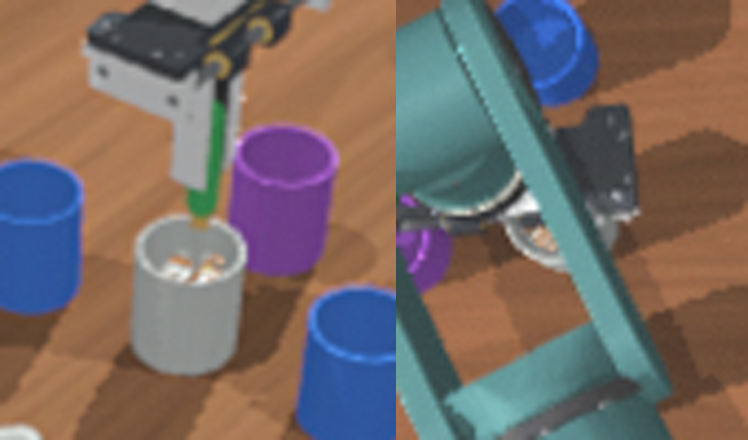

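The pads hold the green handle at crop (205,160), with the grey pot below and the blue and purple cups clear. The width is 21.5 mm, so the grip is good. Lifting.

{"op": "arm_command", "data": {
  "series": [
    [0,0,0,-1,0,0,0],
    [0,0,0,-2,0,0,0],
    [0,0,0,-2,0,0,0],
    [0,0,0,-3,0,0,0],
    [0,0,0,-3,0,0,0],
    [0,0,0,-3,0,0,0],
    [0,0,0,-3,0,0,0],
    [0,0,0,-3,0,0,0],
    [0,0,0,-2,0,0,0],
    [0,0,0,0,0,0,0],
    [0,0,0,0,0,0,0]
  ]
}}

```text
time: 10.6
tool_pos: [0.4331, 0.2752, 0.3555]
ee_rot: [3.141, 0.0, -3.066]
wrist_force: [-0.2, 0.8, -1.2]
width: 0.0211
```

```bash
python3 - <<'E'
from h import *
S=eyes.snapshot("scene");T=eyes.snapshot("top");p,R,o=pose();print(p,o["width"])
a=R.apply([0,0,1])
for d in(-.027,.019,.072,.131):print(d,proj("scene",p+a*d).round(1),proj("top",p+a*d).round(1))
x,y=proj("scene",p+a*.06).astype(int);cv2.imwrite("pics/c5.png",cv2.resize(S[y-60:y+60,x-40:x+40],None,fx=5,fy=5,interpolation=2));print("off",x-40,y-60)
E
```

```text
[0.43266493 0.2749461  0.35380442] 0.021480852631112223
-0.027 [302.   56.8] [163.4 211.7]
0.019 [300.5  74.4] [167.3 214.6]
0.072 [298.9  93.3] [171.4 217.8]
0.131 [297.2 113. ] [175.6 221. ]
off 259 29
```

View pics/c5.png

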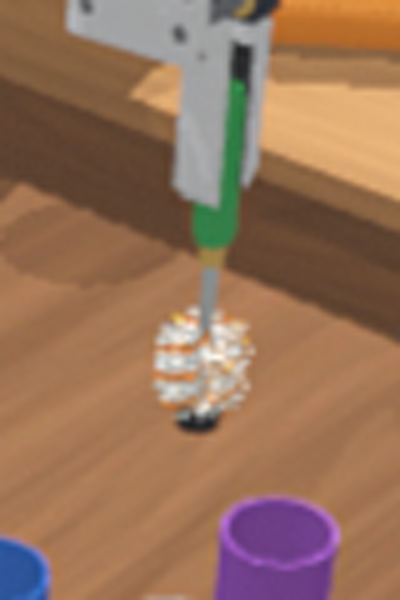

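The crop shows the brush hanging almost straight from the fingers: button at (197,424), bristles at (203,360), handle end at (213,245). A slight lean along the view direction is possible, so I check it against the top view.

```bash
python3 - <<'E'
from h import *
T=eyes.snapshot("top");S=eyes.snapshot("scene")
o=cv2.resize(T[180:260,140:220],None,fx=6,fy=6,interpolation=2)
cv2.imwrite("pics/c6.png",o)
E
```

```text
(no output)
```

View pics/c6.png

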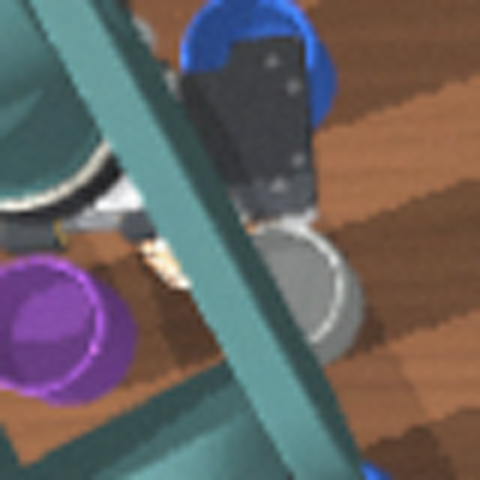

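```bash
cat >> h.py <<'E'
U=np.array([np.cos(.075),np.sin(.075),0]);AX=-.5*U+np.array([0,0,np.sqrt(.75)]);V=np.array([-U[1],U[0],0])
M=np.array([.538,-.042,.182])
TIP=np.array([.004,0,.135])
RT=Ro.from_euler("xyz",[np.pi,0,np.pi+.075])*Ro.from_rotvec([0,-.55,0])
def tipz(p,R):
    q=R.apply(TIP)+p-(M-.09*AX);W=np.cross(V,AX);return np.array([q@W,q@V,q@AX])
E
python3 - <<'E'
from h import *
S=eyes.snapshot("scene");S0=cv2.imread("pics/scene0.png");g=lambda i:np.float32(cv2.cvtColor(i[192:225,226:270],6))
print("shift",cv2.phaseCorrelate(g(S0),g(S)))
W=np.cross(V,AX)
for n in("scene","top"):
    q=np.array([proj(n,M+.032*(np.cos(t)*W+np.sin(t)*V)) for t in np.linspace(0,6.28,90)]);print(n,q.min(0),q.max(0))
togo(M+.05*AX-RT.apply(TIP),RT)
E
```

```text
shift ((0.46140785536287865, -0.0486449232007935), 0.8730584637618359)
scene [232.26901403 198.47281383] [259.00684141 215.19983862]
top [273.72258601 174.47795024] [294.99906894 194.92903487]
turn [-0.001 -0.553  0.   ] shift cm (after turn) [  1.53 -32.39   0.41] (before turn) [  1.09 -32.39   1.19]
```

{"op": "arm_command", "data": {
  "series": [
    [0,0,0,0,0,-0.138,0],
    [0,0,0,0,0,-0.138,0],
    [0,0,0,0,0,-0.138,0],
    [0,0,0,0,0,-0.138,0],
    [0,0.1,-3.2,-0.2,0,0,0],
    [0,0.1,-3.2,-0.2,0,0,0],
    [0,0.1,-3.2,-0.2,0,0,0],
    [0,0.1,-3.2,-0.2,0,0,0],
    [0,0.1,-3.2,-0.2,0,0,0],
    [0,0.2,-3.2,0,0,0,0],
    [0,0.2,-3.2,0,0,0,0],
    [0,0.2,-3.2,0.2,0,0,0],
    [0,0.2,-3.2,0.2,0,0,0],
    [0,0.2,-3.2,0.2,0,0,0],
    [0,0,-0.4,0,0,0,0],
    [0,0,0,0,0,0,0],
    [0,0,0,0,0,0,0]
  ]
}}

```text
time: 12.55
tool_pos: [0.4424, -0.0481, 0.3509]
ee_rot: [3.141, 0.552, -3.066]
wrist_force: [0.4, -0.3, -1.0]
width: 0.0214
```

```bash
python3 - <<'E'
from h import *
S=eyes.snapshot("scene");T=eyes.snapshot("top")
cv2.imwrite("pics/c7.png",np.hstack([cv2.resize(S[140:260,200:300],None,fx=4,fy=4,interpolation=2),cv2.resize(T[130:250,240:330],None,fx=4,fy=4,interpolation=2)]))
p,R,o=pose();print(p,o["wrist_force"],tipz(p,R));togo(M+.05*AX-RT.apply(TIP),RT)
print(proj("scene",p+R.apply(TIP)),proj("top",p+R.apply(TIP)))
E
```

```text
[ 0.44256746 -0.04754855  0.35135187] [ 0.1246636   0.33775085 -2.52270476] [0.00179094 0.00183471 0.149394  ]
turn [0.002 0.002 0.002] shift cm (after turn) [ 0.17 -0.16  0.94] (before turn) [ 0.17 -0.16  0.93]
[235.37620645 183.33791358] [285.87212033 190.23167332]
```

View pics/c7.png

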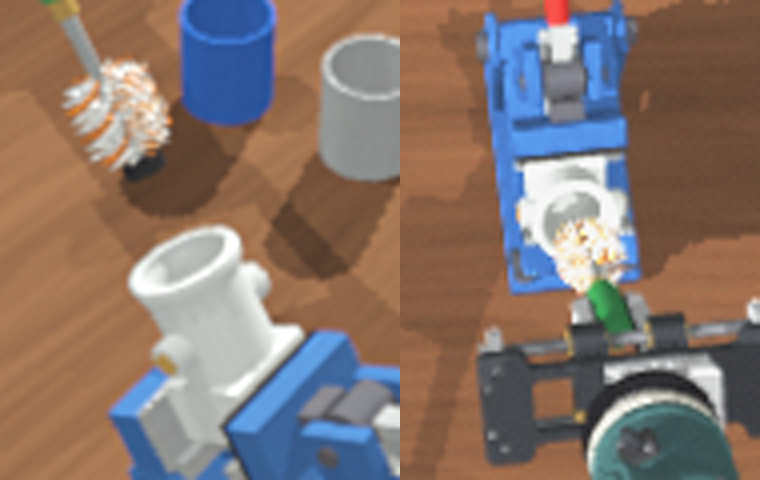

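```bash
python3 - <<'E'
from h import *
p,R,o=pose()
b=np.array([0,0,-.016])-TIP;b/=np.linalg.norm(b);r=lambda a:np.round(a,1).tolist()
for s in(0,.036,.1,.112,.14):
    X=p+R.apply(TIP+b*s);Y=M+AX*(.06+s);print(s,r(proj("scene",X)),r(proj("top",X)),"bore axis",r(proj("scene",Y)),r(proj("top",Y)))
T=eyes.snapshot("top");S=eyes.snapshot("scene")
for n,im,bx in(("top",T,(270,185,320,225)),("scene",S,(190,120,240,160))):
    m,s,c=blob(mask(im,bx,(40,90,40),(85,255,255)));e=ends(m);print(n,"green",s,[r(x) for x in e])
m,s,c=blob(mask(S,(228,172,246,190),(0,0,0),(180,255,45)));print("button",s,c)
E
```

```text
0 [235.4, 183.3] [285.9, 190.2] bore axis [234.2, 183.6] [286.6, 190.8]
0.036 [228.2, 168.9] [287.3, 194.1] bore axis [227.0, 169.1] [288.0, 194.7]
0.1 [214.9, 142.1] [290.0, 201.7] bore axis [213.8, 142.3] [290.7, 202.2]
0.112 [212.3, 136.9] [290.6, 203.2] bore axis [211.2, 137.1] [291.3, 203.7]
0.14 [206.2, 124.5] [291.9, 206.8] bore axis [205.1, 124.7] [292.6, 207.3]
top green [287 200  11  13  90] [[292.0, 206.2], [288.5, 200.3], [295.3, 212.0], [0.5, 0.9]]
scene green [203 120  15  21 190] [[210.4, 129.9], [206.5, 118.8], [213.8, 139.4], [0.3, 0.9]]
button [232 179   5   5  10] [234.3 181.3]
```

Tip, bristles and handle all project within 1–2 px of the bore axis in both views, and the lever is still down. Inserting.

{"op": "arm_command", "data": {
  "series": [
    [0,0.1,-0.1,0.5,0,0,0],
    [0,0.1,-0.1,1,0,0,0],
    [0,0,0,1,0,0,0],
    [0,0,0,1,0,0,0],
    [0,0,0,0.8,0,0,0],
    [0,0,0,0.8,0,0,0],
    [0,0,0,0.8,0,0,0],
    [0,0,0,0.8,0,0,0],
    [0,0,0,0.8,0,0,0]
  ]
}}

```text
time: 13.65
tool_pos: [0.4807, -0.0482, 0.2857]
ee_rot: [3.142, 0.552, -3.066]
wrist_force: [0.4, -0.1, -1.4]
width: 0.0211
```

{"op": "arm_command", "data": {
  "series": [
    [0,0,0,0.8,0,0,0],
    [0,0,0,0.8,0,0,0],
    [0,0,0,0.8,0,0,0],
    [0,0,0,0.8,0,0,0],
    [0,0,0,0,0,0,0]
  ]
}}

```text
time: 14.15
tool_pos: [0.4963, -0.0463, 0.2563]
ee_rot: [3.139, 0.548, -3.067]
wrist_force: [0.4, 1.7, -6.0]
width: 0.0216
```

{"op": "arm_command", "data": {
  "series": [
    [0,0,0,0.4,0,0,0],
    [0,0,0,0.4,0,0,0],
    [0,0,0,0.4,0,0,0]
  ]
}}

```text
time: 14.45
tool_pos: [0.5026, -0.046, 0.2492]
ee_rot: [3.141, 0.551, -3.066]
wrist_force: [-8.5, 2.1, 2.8]
width: 0.0214
```

```bash
python3 - <<'E'
from h import *
p,R,o=pose();print(p,o["wrist_force"],o["wrist_torque"],tipz(p,R),R.inv().apply(o["wrist_force"]))
E
```

```text
[ 0.5025941  -0.04600786  0.24922298] [-8.48573077  2.07919391  2.770325  ] [0.43840308 1.75614496 0.35459278] [ 0.00245594 -0.0012131   0.03096134] [ 5.62545202  2.71981335 -6.70539183]
```

{"op": "arm_command", "data": {
  "series": [
    [0,0.1,0,0.4,0,0,0],
    [0,0.1,0,0.4,0,0,0],
    [0,0,0,0.4,0,0,0],
    [0,0,0,0.4,0,0,0]
  ]
}}

```text
time: 14.85
tool_pos: [0.5098, -0.0455, 0.2353]
ee_rot: [3.141, 0.553, -3.066]
wrist_force: [-6.8, 2.3, 3.4]
width: 0.0214
```

```bash
python3 - <<'E'
from h import *
p,R,o=pose();print(p,o["wrist_force"],tipz(p,R),R.inv().apply(o["wrist_force"]),o["width"])
E
```

```text
[ 0.5098202  -0.0454879   0.23529706] [-6.83602497  2.30130638  3.37075582] [ 0.00203448 -0.00125696  0.01527838] [ 3.88275784  2.81492606 -6.35528332] 0.021366868857217267
```

{"op": "arm_command", "data": {
  "series": [
    [0,0,0,0.25,0,0,0],
    [0,0,0,0.25,0,0,0],
    [0,0,0,0.25,0,0,0]
  ]
}}

```text
time: 15.15
tool_pos: [0.5137, -0.0452, 0.2288]
ee_rot: [3.141, 0.553, -3.066]
wrist_force: [-7.0, 2.5, 3.7]
width: 0.0215
```

```bash
cat > r.py <<'E'
from h import *
p,R,o=pose();print(tipz(p,R).round(4),R.inv().apply(o["wrist_force"]).round(1),o["width"].__round__(4),o["time"])
E
python3 r.py
```

```text
[ 0.0021 -0.0012  0.0077] [ 3.9  3.  -6.7] 0.0215 15.15
```

{"op": "arm_command", "data": {
  "series": [
    [0,0,0,0.2,0,0,0],
    [0,0,0,0.2,0,0,0]
  ]
}}

```text
time: 15.35
tool_pos: [0.5157, -0.045, 0.2253]
ee_rot: [3.141, 0.552, -3.066]
wrist_force: [-7.5, 2.2, 3.2]
width: 0.0217
```

```bash
python3 r.py
```

```text
[ 0.0021 -0.0012  0.0037] [ 4.5  2.7 -6.6] 0.0217 15.35
```

{"op": "arm_command", "data": {
  "series": [
    [0,0,0,0.2,0,0,0],
    [0,0,0,0.2,0,0,0]
  ]
}}

```text
time: 15.55
tool_pos: [0.5179, -0.0449, 0.2232]
ee_rot: [-3.142, 0.554, -3.065]
wrist_force: [-13.0, 2.0, 10.3]
width: 0.0215
```

{"op": "arm_command", "data": {
  "series": [
    [0,0,0,0.2,0,0,0],
    [0,0,0,0,0,0,0]
  ]
}}

```text
time: 15.75
tool_pos: [0.5195, -0.0449, 0.223]
ee_rot: [-3.141, 0.556, -3.065]
wrist_force: [-11.8, 1.0, 9.1]
width: 0.0213
```

```bash
python3 r.py
```

```text
[ 0.0047 -0.0015 -0.0002] [  5.1   1.9 -13.9] 0.0213 15.75
```

{"op": "arm_command", "data": {
  "series": [
    [0,0,0,0.2,0,0,0],
    [0,0,0,0,0,0,0]
  ]
}}

```text
time: 15.95
tool_pos: [0.521, -0.0448, 0.2229]
ee_rot: [-3.14, 0.559, -3.064]
wrist_force: [-13.4, 2.5, 13.8]
width: 0.0215
```

```bash
python3 r.py
```

```text
[ 0.0063 -0.0015 -0.001 ] [  3.8   3.5 -18.7] 0.0215 15.95
```

Bottom felt: axial force rose from 6.6 to 19 N over the last few mm, at the expected depth. Drawing up.

{"op": "arm_command", "data": {
  "series": [
    [0,0,0,-0.4,0,0,0],
    [0,0,0,-0.8,0,0,0],
    [0,0,0,-0.8,0,0,0],
    [0,0,0,-0.8,0,0,0],
    [0,0,0,-0.8,0,0,0],
    [0,0,0,-0.8,0,0,0],
    [0,0,0,-0.8,0,0,0],
    [0,0,0,-0.5,0,0,0],
    [0,0,0,0,0,0,0]
  ]
}}

```text
time: 16.85
tool_pos: [0.4913, -0.0476, 0.269]
ee_rot: [-3.14, 0.557, -3.066]
wrist_force: [-2.1, 0.2, 4.3]
width: 0.0217
```

```bash
python3 r.py; python3 - <<'E'
from h import *
S=eyes.snapshot("scene");S0=cv2.imread("pics/scene0.png")
g=lambda i:np.float32(cv2.cvtColor(i[218:262,228:285],6));print("foot shift",cv2.phaseCorrelate(g(S0),g(S)))
cv2.imwrite("pics/c8.png",cv2.resize(S[140:270,190:340],None,fx=4,fy=4,interpolation=2))
p,R,o=pose();togo(M+(-.09+.05)*AX-RT.apply(TIP),RT)
E
```

```text
[ 0.0033 -0.0023  0.0538] [-0.5  0.4 -4.8] 0.0217 16.85
foot shift ((-0.598490161954885, 0.4064356731004857), 0.9550356829607928)
turn [-0.001  0.007  0.001] shift cm (after turn) [0.23 0.22 0.35] (before turn) [0.23 0.22 0.35]
```

View pics/c8.png

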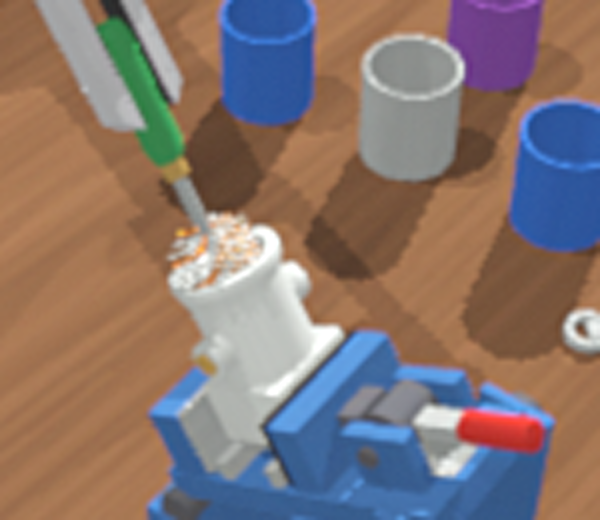

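The crop shows the bristles out at the mouth at (215,250), the housing seated, and the lever down at (500,430). The second stroke goes to the same felt bottom.

{"op": "arm_command", "data": {
  "series": [
    [0,0.1,0.1,0.8,0,0,0],
    [0,0,0,0.8,0,0,0],
    [0,0,0,0.8,0,0,0],
    [0,0,0,0.8,0,0,0],
    [0,0,0,0.8,0,0,0],
    [0,0,0,0.4,0,0,0],
    [0,0,0,0.4,0,0,0],
    [0,0,0,0.3,0,0,0],
    [0,0,0,0.2,0,0,0],
    [0,0,0,0.2,0,0,0],
    [0,0,0,0,0,0,0]
  ]
}}

```text
time: 18.0
tool_pos: [0.5188, -0.0445, 0.2222]
ee_rot: [-3.139, 0.556, -3.065]
wrist_force: [-9.5, 2.0, 12.0]
width: 0.0212
```

```bash
python3 r.py
```

```text
[ 0.0037 -0.0013 -0.0006] [  1.6   2.7 -15.2] 0.0212 18.0
```

{"op": "arm_command", "data": {
  "series": [
    [0,0,0,0.2,0,0,0],
    [0,0,0,0,0,0,0],
    [0,0,0,-0.6,0,0,0],
    [0,0,0,-0.8,0,0,0],
    [0,0,0,-0.8,0,0,0],
    [0,0,0,-0.8,0,0,0],
    [0,0,0,-0.8,0,0,0],
    [0,0,0,-0.8,0,0,0],
    [0,0,0,-0.8,0,0,0],
    [0,0,0,-0.3,0,0,0],
    [0,0,0,0,0,0,0]
  ]
}}

```text
time: 19.1
tool_pos: [0.4896, -0.0467, 0.2657]
ee_rot: [-3.141, 0.552, -3.066]
wrist_force: [-0.3, 1.8, 2.9]
width: 0.0217
```

```bash
python3 r.py
```

```text
[-0.0004 -0.0011  0.0517] [-1.4  1.8 -2.6] 0.0217 19.1
```

{"op": "arm_command", "data": {
  "series": [
    [0,0,0,0.8,0,0,0],
    [0,0,0,0.8,0,0,0],
    [0,0,0,0.8,0,0,0],
    [0,0,0,0.8,0,0,0],
    [0,0,0,0.8,0,0,0],
    [0,0,0,0.4,0,0,0],
    [0,0,0,0.4,0,0,0],
    [0,0,0,0.3,0,0,0],
    [0,0,0,0.2,0,0,0],
    [0,0,0,0.2,0,0,0],
    [0,0,0,0.2,0,0,0],
    [0,0,0,0,0,0,0]
  ]
}}

```text
time: 20.3
tool_pos: [0.5192, -0.0444, 0.2209]
ee_rot: [-3.139, 0.555, -3.064]
wrist_force: [-15.4, 2.0, 17.8]
width: 0.0217
```

```bash
python3 r.py
```

```text
[ 0.0033 -0.0011 -0.0019] [  3.5   3.1 -23.2] 0.0217 20.3
```

Third bottom felt (23 N axial). Drawing up to the mouth, pausing, then on out.

{"op": "arm_command", "data": {
  "series": [
    [0,0,0,-0.6,0,0,0],
    [0,0,0,-0.8,0,0,0],
    [0,0,0,-0.8,0,0,0],
    [0,0,0,-0.8,0,0,0],
    [0,0,0,-0.8,0,0,0],
    [0,0,0,-0.8,0,0,0],
    [0,0,0,-0.8,0,0,0],
    [0,0,0,-0.3,0,0,0],
    [0,0,0,0,0,0,0],
    [0,0,0,0,0,0,0]
  ]
}}

```text
time: 21.3
tool_pos: [0.4894, -0.0465, 0.2652]
ee_rot: [3.142, 0.552, -3.066]
wrist_force: [0.6, 1.7, 0.6]
width: 0.021
```

```bash
python3 r.py
```

```text
[-0.0009 -0.0009  0.0513] [-1.   1.6 -0.1] 0.021 21.3
```

{"op": "arm_command", "data": {
  "series": [
    [0,0,0,-0.8,0,0,0],
    [0,0,0,-0.8,0,0,0],
    [0,0,0,-0.8,0,0,0],
    [0,0,0,-1,0,0,0],
    [0,0,0,-1,0,0,0],
    [0,0,0,-1.5,0,0,0],
    [0,0,0,-2,0,0,0],
    [0,0,0,-2,0,0,0],
    [0,0,0,-1,0,0,0],
    [0,0,0,0,0,0,0]
  ]
}}

```text
time: 22.3
tool_pos: [0.4323, -0.0513, 0.3607]
ee_rot: [-3.139, 0.555, -3.066]
wrist_force: [0.0, -0.1, -0.7]
width: 0.0215
```

```bash
python3 r.py; python3 - <<'E'
from h import *
Rt=Ro.from_euler("xyz",[np.pi,0,np.pi+.075])
S=eyes.snapshot("scene");S0=cv2.imread("pics/scene0.png")
g=lambda i:np.float32(cv2.cvtColor(i[192:262,228:285],6));print("housing shift",cv2.phaseCorrelate(g(S0),g(S)))
m,s,c=blob(mask(S,(275,205,335,265),(0,120,80),(8,255,255)));print("lever",c,ends(m)[3])
p,R,o=pose();print(p)
b=np.array([0,0,-.016])-TIP;b/=np.linalg.norm(b)
for q in(0,.112):print(proj("scene",p+R.apply(TIP+b*q)))
m,s,c=blob(mask(S,(190,60,245,170),(40,90,40),(85,255,255)));print("green",s,ends(m)[1:])
togo(np.array([.428,.266,.40]),Rt)
x,y=proj("scene",p+R.apply(TIP)*.6+p*0).astype(int) if 0 else proj("scene",p+R.apply(TIP*.5)).astype(int)
cv2.imwrite("pics/c9.png",cv2.resize(S[max(0,y-60):y+60,x-50:x+50],None,fx=5,fy=5,interpolation=2));print("off",x-50,max(0,y-60))
E
```

```text
[-0.0022 -0.0016  0.1627] [ 0.4 -0.1  0.6] 0.0215 22.3
housing shift ((-0.40174830572676257, -0.045173781590051476), 0.9431750030429275)
lever [314.11940299 247.2761194 ] [0.99092114 0.13444442]
[ 0.43233587 -0.05112201  0.35900817]
[230.54618409 179.4554276 ]
[207.2443209  132.60389777]
green [190  95  23  41 354] (array([191.88649921,  94.61890335]), array([208.73961226, 133.82226963]), array([0.39494202, 0.91870605]))
turn [-0.001  0.553 -0.   ] shift cm (after turn) [-1.94 31.66 -4.1 ] (before turn) [-3.81 31.65 -2.5 ]
off 166 91
```

View pics/c9.png

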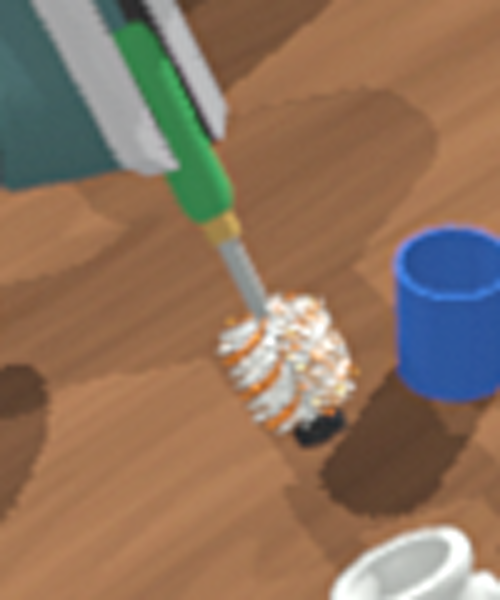

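The crop shows the brush out of the bore, still straight in the grip, button at (320,428). The lever pixels are unchanged and the housing has shifted less than 0.5 px. Returning to the grey pot.

{"op": "arm_command", "data": {
  "series": [
    [0,0,0,0,0,0.139,0],
    [0,0,0,0,0,0.138,0],
    [0,0,0,0,0,0.138,0],
    [0,0,0,0,0,0.138,0],
    [0,-0.2,3.1,-0.1,0,0,0],
    [0,-0.2,3.1,-0.1,0,0,0],
    [0,-0.2,3.1,-0.1,0,0,0],
    [0,-0.2,3.1,-0.1,0,0,0],
    [0,-0.2,3.1,-0.1,0,0,0],
    [0,-0.2,3.1,-0.1,0,0,0],
    [0,-0.2,3.1,-0.1,0,0,0],
    [0,-0.2,3.1,-0.1,0,0,0],
    [0,-0.2,3.1,-0.1,0,0,0],
    [0,-0.5,3.1,-0.1,0,0,0],
    [0,0,0.6,0,0,0,0],
    [0,0,0,0,0,0,0],
    [0,0,0,0,0,0,0]
  ]
}}

```text
time: 24.05
tool_pos: [0.4317, 0.2655, 0.3675]
ee_rot: [-3.141, -0.002, -3.067]
wrist_force: [0.5, -0.0, -1.7]
width: 0.0214
```

```bash
python3 - <<'E'
from h import *
Rt=Ro.from_euler("xyz",[np.pi,0,np.pi+.075]);togo((.432,.266,.136),Rt)
S=eyes.snapshot("scene");p,R,o=pose();print(p,proj("scene",p+R.apply(TIP)),proj("scene",[.428,.266,.08]))
# button
x,y=proj("scene",p+R.apply(TIP)).astype(int);m,s,c=blob(mask(S,(x-9,y-9,x+9,y+9),(0,0,0),(180,255,50)));print(s,c)
m,s,c=blob(mask(S,(270,140,310,190),(0,0,90),(180,40,200)));print("pot",s,c)
E
```

```text
turn [-0.001 -0.002 -0.   ] shift cm (after turn) [-0.04  0.05 23.15] (before turn) [-0.09  0.07 23.15]
[0.43173451 0.26521769 0.36796186] [293.7176634  110.56357451] [290.71113302 155.74484958]
[292 110   6   1   6] [294.5 110. ]
pot [280 149  26  36 799] [292.17647059 166.49561952]
```

{"op": "arm_command", "data": {
  "series": [
    [0,-0.2,0.2,3,0,0,0],
    [0,0,0,4,0,0,0],
    [0,0,0,3,0,0,0],
    [0,0,0,2.5,0,0,0],
    [0,0,0,2,0,0,0],
    [0,0,0,2,0,0,0],
    [0,0,0,2,0,0,0],
    [0,0,0,2,0,0,0],
    [0,0,0,1,0,0,0],
    [0,0,0,0.5,0,0,0],
    [0,0,0,0.4,0,0,0],
    [0,0,0,0,0,0,0],
    [0,0,0,0,0,0,0]
  ]
}}

```text
time: 25.4
tool_pos: [0.4338, 0.2683, 0.1452]
ee_rot: [3.141, 0.001, -3.066]
wrist_force: [1.0, 0.2, -1.1]
width: 0.0215
```

{"op": "arm_command", "data": {
  "series": [
    [0,0,0,0.2,0,0,0],
    [0,0,0,0.2,0,0,0],
    [0,0,0,0.1,0,0,0],
    [0,0,0,0,0,0,0]
  ]
}}

```text
time: 25.8
tool_pos: [0.4331, 0.2681, 0.139]
ee_rot: [-3.142, -0.001, -3.066]
wrist_force: [0.5, -0.4, -1.9]
width: 0.0215
```

{"op": "arm_command", "data": {
  "series": [
    [0,0,0,0.2,0,0,0],
    [0,0,0,0.1,0,0,0],
    [0,0,0,0,0,0,0]
  ]
}}

```text
time: 26.1
tool_pos: [0.4331, 0.2681, 0.136]
ee_rot: [-3.141, -0.001, -3.066]
wrist_force: [-0.7, 0.1, -0.8]
width: 0.0214
```

{"op": "arm_command", "data": {
  "series": [
    [0,0,0,0.1,0,0,0],
    [0.3,0,0,0,0,0,0],
    [0.4,0,0,0,0,0,0],
    [0.6,0,0,0,0,0,0],
    [0.8,0,0,0,0,0,0],
    [1,0,0,0,0,0,0],
    [1,0,0,0,0,0,0],
    [1,0,0,0,0,0,0],
    [1,0,0,0,0,0,0],
    [1,0,0,0,0,0,0],
    [1,0,0,0,0,0,0],
    [1,0,0,0,0,0,0],
    [1,0,0,0,0,0,0],
    [1,0,0,0,0,0,0]
  ]
}}

```text
time: 27.5
tool_pos: [0.4333, 0.2682, 0.1353]
ee_rot: [3.141, -0.001, -3.066]
wrist_force: [-0.0, 0.1, 0.1]
width: 0.0936
```

{"op": "arm_command", "data": {
  "series": [
    [1,0,0,-1,0,0,0],
    [1,0,0,-2,0,0,0],
    [1,0,0,-3,0,0,0],
    [1,0,0,-4,0,0,0],
    [1,0,0,-4,0,0,0],
    [1,0,0,-4,0,0,0],
    [1,4,0,0,0,0,0],
    [1,4,0,0,0,0,0],
    [1,4,0,0,0,0,0],
    [1,0,0,0,0,0,0],
    [1,0,0,0,0,0,0]
  ]
}}

```text
time: 28.6
tool_pos: [0.3137, 0.2593, 0.3166]
ee_rot: [3.14, 0.002, -3.065]
wrist_force: [-0.2, 0.3, -0.2]
width: 0.0939
```

```bash
python3 - <<'E'
from h import *
S=eyes.snapshot("scene");T=eyes.snapshot("top")
cv2.imwrite("pics/c10.png",np.hstack([cv2.resize(S[100:330,180:350],None,fx=2.6,fy=2.6,interpolation=2),cv2.resize(T[110:260,140:310],None,fx=2,fy=2,interpolation=2) if 0 else cv2.resize(T[150:265,150:235],(442,598),interpolation=2)])[:598,:800])
p,_,o=pose();print(p,o["wrist_force"],o["width"])
m,s,c=blob(mask(S,(275,205,335,265),(0,120,80),(8,255,255)));print("lever",c,ends(m)[3])
m,s,c=blob(mask(S,(275,110,315,165),(40,90,50),(85,255,255)));print("green",s,c,[e.round(1) for e in ends(m)[1:]])
S0=cv2.imread("pics/scene0.png")
g=lambda i:np.float32(cv2.cvtColor(i[192:262,228:285],6));print("housing shift",cv2.phaseCorrelate(g(S0),g(S)))
E
```

```text
[0.31453362 0.25921853 0.31556293] [-0.30159434  0.15553546  0.30858638] 0.09377907928188357
lever [314.09774436 247.2481203 ] [0.99128935 0.13170202]
green [290 123   9  27 176] [293.75568182 136.02272727] [array([294.9, 123. ]), array([292.6, 149.1]), array([-0.1,  1. ])]
housing shift ((-0.49753061748767635, -0.06929540794649824), 0.9487218035591973)
```

View pics/c10.png

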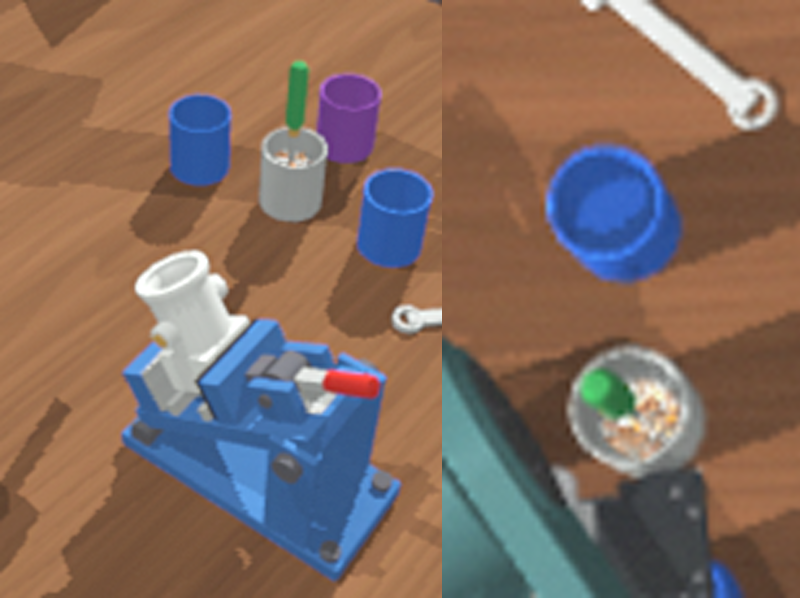

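The brush stands upright in the grey pot at crop (297,95), the lever is home at (350,385), the housing is in place, and the gripper is clear of everything. Handing in.

```bash
python3 -c "
from bench import job;print(job.close_job())"
```

```text
the job is handed in; nothing more can be done
None
```

I pushed the clamp lever home, scrubbed the bore with three full strokes, stood the brush back in its grey steel pot, and handed the job in at about 29 s. The hand-in reports no verdict, so what follows rests on my own readings.

- **Lever:** it met a rigid stop at about 25 N. Its slope in the image matches 1.05 rad, and it had not moved at the last check. I could not measure the jaw's squeeze on the housing directly.
- **Strokes:** I felt the bottom each time at 15–23 N axial, against about 6.5 N of drag on the way in. The tip came up to about 50 mm above the floor each time. I saw the bristles at the mouth on the first stroke, and relied on the arm's position for the other two.
- **Final check:** the brush stands nearly upright and released in the pot, with the gripper clear. The housing shows about a 0.5 px shift (roughly 1 mm). No bystander came near the arm's path, though I did not measure their positions at the end.
- **Disagreements:** the two views differed by about 4 mm on the pot's position, so I used a point in between. Mouth and brush-tip estimates differed from the images by 1–3 px. None of this affected the result.

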